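# Seat the tube and hold the spark guard up for the welder

## Task

Slide the tube along the jig's V rail under the red spark guard until you feel it come firmly home against the orange stop, and leave it lying there in the rail. Then lift the guard by its black handle to 50 degrees, within 5 degrees either way, where the yellow pin points, and hold it still there for the welder: it springs shut if let go, so finish while still holding it with the fingers and nothing else propping it. Leave the other things on the bench alone.

Things in the scene. Friction and masses are not known exactly. Their poses are not given: they have to be found in the camera images.
- jig: Fixed jig, turned -0.3 to 0.2 rad: dark steel plate 220 (x) x 440 (y) x 12 mm with a narrow aluminium V rail (33 mm wide, 45 degree faces, upper edges 44 mm above the bench) all along its y. Origin: centre of the plate's underside, on the bench. The tube's axis lies along jig y at jig x = 0, z = 54 mm.
- tube: Loose metal tube, 34 mm diameter, 240 mm long, 0.38 kg, lying in the rail, wider than the rail: fingers can pinch it from above (TCP 10 mm above the axis clears the rail). Origin at its centre on the axis; y along it; its +y end, 120 mm from the origin, is the one to seat. Slides against 2 to 6 N of friction; starts 50 to 150 mm short of the stop.
- stop: Fixed orange block over the rail under the guard, seen through its window, 50 (x) x 22 (y) x 62 mm high; its place along the rail differs each time. Origin: middle of its striking face, on the tube's axis; the face looks to jig -y, towards the tube. The tube is home when its +y end touches it.
- guard (a joint): Angle of the red spark guard above level, rad: 0 shut, grows as the handle edge rises, end of travel 1.45. Spring and weight (0.3 to 0.6 kg) always drive it shut; 2 to 6 N at the handle lifts it. A yellow pin on the arc at the guard's jig +y side points away from the hinge line at exactly 50 degrees (0.873).
- guard_hinge (a point): Point on the hinge line at mid width, jig (85, 110, 86.5) mm. The hinge line runs along jig y. The frame turns with the guard: -x points from hinge to handle, z is normal to the plate. The guard is a flat plate 145 deep, 160 wide, 5 mm thick, with a clear window and a 25 mm lip hanging from its front edge.
- guard_handle (a point): Middle of the handle: round black bar 12 mm thick along jig y, 100 mm long, a 10 mm post at each end, 195 mm from the hinge line, in the plane of the guard's plate (86.5 mm up when shut). 44 mm lie between bar and guard edge for one finger: open only about 40 mm when reaching down. The bar can turn between the pads, so the tool may stay pointing down.
- clamp: Bystander, to be left alone: blue steel G-clamp lying flat, 90 x 130 x 22 mm. Origin under it, on the bench.
- grinder: Bystander, to be left alone: green angle grinder lying down, about 330 mm long and 65 mm high. Origin under it, on the bench.
- wrench: Bystander, to be left alone: steel wrench, 240 mm long, lying flat. Origin under it, on the bench.
- fitting: Bystander, to be left alone: turned aluminium flange, 56 mm disc with a 22 mm stub, 34 mm tall, standing near the jig. Origin under it, on the bench.
- bracket: Bystander, to be left alone: steel angle bracket 60 x 90 x 45 mm standing beyond the jig. Origin under it, on the bench.
- handrail: Bystander, to be left alone: aluminium T-shaped handle, 26 mm tube 150 mm long with a side stub, lying beyond the jig. Origin under it, on the bench.
- brush: Bystander, to be left alone: hand brush lying on the bench. Origin under it, on the bench.
Mind the look-alikes: they are no part of the job. Of the things that look like the tube, the largest one is meant.

How it is judged:
By the outcome, as a careful person would: the job done as asked, in the order asked, and still so for the second after the job is handed in, while the arm keeps its last pose, push and grip.
It also fails if it takes over 61 s, if anything falls off the work surface, if the arm or the gripper's body presses on something with over 40 N, if the wrist force passes 120 N, or if a joint passes its speed limit or range.

## Robot

A 6-joint arm with a two-finger parallel gripper is mounted at the origin on the work surface. World frame = base frame: x ahead of the robot, y to its left, z up, the work surface at z = 0. Lengths are in m, angles in rad, forces in N, time in s.
With the tool pointing down it reaches from about 0.275 to 0.725 m from the base axis. Payload 5.6 kg.
Tool frame: the origin (TCP) lies between the finger pads, 19 mm behind the fingertips; this is the grasp point; z points along the fingers, y is the line along which they close (so a half turn about z gives the same grasp; the last joint's range is limited). The gripper opens to 85 mm and grips with 20 to 120 N. Pads are 22 mm wide; open, the fingers measure 114 mm over their backs; the gripper's body (76 mm by 85 mm) begins 54 mm behind the grasp point. The pads swing forward as they close: fully open they stand 13 mm farther back than shut.
Start: joints at [1.538, 0.255, 0.108, 0, -1.424, -0.285], TCP at [0.172, 0.522, 0.25] pointing down, gripper open.
Joint ranges: [-2.95, 2.95], [-1.21, 1.97], [-1.09, 1.5], [-2.87, 1.71], [-2.94, -0.07], [-3.05, 3.05]. Speed limits (rad/s): [2.57, 2.57, 3.14, 3.14, 3.14, 3.14].

## Interface

Orientations are given as a rotation vector (axis times angle).
In Python, from bench import ctrl, snapshot, finder gives the robot as it stands. The module is installed in compiled form; this text tells all that it offers.
- The arm moves only by the shell command python3 -m jog 'ROWS' [OPENING]. ROWS is JSON, a list that holds one entry, the list of rows, each a list of 6 numbers: the shift along the tool's x, y, z scaled (see below), then the turn, a rotation vector about the tool's x, y, z scaled (see below). A call has 1 to 5 rows; each row shifts and turns the commanded pose from where the row before left it, along the tool's axes as they then stand; what a row does not reach is not made up. The controller multiplies each number of a shift by 0.04 m and each number of a turn by 5 degrees. A row lasts 1/10 s, in which the tool goes at most 50 mm and 8.59 degrees, less where a joint would pass 70% of its speed; a pose out of reach is approached as far as the arm can. A call with a number of a shift or a turn outside -1 to 1 is refused whole. A call with a gripper value outside its range is refused whole. OPENING is the closure, from -1 (fully open) to 1 (shut), set as the call begins (- or left out, the last holds). The fingers move at their own pace and stop on an object; the grip force is fixed at half the most. Time passes only in rows, so rows that do not move let the fingers close. It gives the time, the measured TCP pose, the force, the opening and the grip force at its end, in the units of the state.
- ctrl.state(): the state, without advancing time (a new reading comes with each control period).
- snapshot(name): name is "scene" or "top" or "wrist"; returns a dict with "img" (420x560x3 uint8, red, green, blue), "depth" (420x560 float32, m along the optical axis (not along the pixel's ray), 0 where there is no reading), "fx", "fy", "cx", "cy" (pixels), "k1" (the pictures are not rectified: a ray, as slopes to the right and down, at radius r is drawn at 1 + k1 r^2 times it, then the intrinsics apply), "T" (4x4, takes a point from camera to world coordinates). Camera axes: x right, y down, z forward; pixel columns grow to the right and rows downward; lengths in m; the calibration is good to about 2 mm. A picture is of the moment at which its call begins.
- ctrl.close_job(): hands the job in; it is judged then, once.
Trained networks look in a picture, given as the dict that the camera call returned (one of the last four; its "shot" number tells which), for a name from the list of things; names that differ only in an ending like _2 or _b are one class to them, and where a whole thing is asked for, a point or a joint stands for the part that bears it (a point fixed in the world has none). Each returns a list of dicts, best first, with "confidence" (0 to 1); they miss things now and then, are a little off and sometimes report something else, mostly with a low value. They report only what shows in the picture. A call takes as long as a camera call. They do not tell look-alikes from the thing itself.
- finder.outline_of(picture, target): "pixels" (420x560 bool, what is visible of it).
- finder.spot_point(picture, target): "xyz" ([x, y, z] in m, in world coordinates, good to about 4 mm: a listed point, or the origin of a listed thing).
The state is a dict: "time_s": time; "joints": joint angles; "dq": joint speeds; "effort": joint torques, N m; "eef_pos": TCP position; "orientation": TCP orientation; "force": force on the tool from outside, world axes, zero at the start; "ft_torque": the same for the moment, N m; "width": finger opening in m; "finger_force": force on a finger pad.
Only numpy, scipy, OpenCV 4.12 (cv2) and the standard library are available. Lean on these libraries where they do the work, as an engineer would, in place of code of your own. Each camera call takes 0.05 s, during which the arm holds its last target. There are 200 camera calls.

## Working session

There is one attempt and no reset: what is moved stays moved. The work goes in short steps, Python scripts to look and compute and a shell command to move; the robot and the scene stay as the last step left them, time stands still between calls to the robot, and variables do not carry over. Pictures are saved under pics/ and viewed, at most 10 in all, crops included, and the job is handed in when it is done.

```bash
mkdir -p pics; python3 - <<'E'
from bench import ctrl,snapshot,finder
import cv2,numpy as np
ims=[]
for n in("scene","top"):
    p=snapshot(n); cv2.imwrite(f'pics/{n}.png',p['img'][:,:,::-1])
    np.set_printoptions(precision=4,suppress=True)
    for t in("jig","tube","stop","guard_hinge","guard_handle","fitting","clamp","grinder"):
        print(n,t,[(np.round(d['xyz'],4),round(d['confidence'],2)) for d in finder.spot_point(p,t)][:3])
print(ctrl.state())
E
```

```text
scene jig [(array([ 0.578 , -0.0144, -0.0007]), 0.81), (array([ 0.5537,  0.5148, -0.0017]), 0.69)]
scene tube [(array([ 0.552 , -0.115 ,  0.0535]), 0.78), (array([0.2855, 0.1833, 0.0114]), 0.75), (array([ 0.7242, -0.3865,  0.015 ]), 0.63)]
scene stop [(array([ 0.5275, -0.4936,  0.0022]), 0.56)]
scene guard_hinge [(array([0.6795, 0.075 , 0.0857]), 0.75), (array([ 0.388 , -0.0995,  0.0005]), 0.19)]
scene guard_handle [(array([0.4908, 0.1162, 0.0873]), 0.82), (array([ 0.5271, -0.4909,  0.0051]), 0.49)]
scene fitting [(array([ 0.3893, -0.097 , -0.0002]), 0.47)]
scene clamp [(array([ 0.529 , -0.4934,  0.003 ]), 0.74)]
scene grinder [(array([ 0.5568,  0.5113, -0.    ]), 0.83)]
top jig [(array([ 0.5747, -0.0158, -0.0002]), 0.88)]
top tube [(array([0.2878, 0.1841, 0.0111]), 0.91), (array([ 0.5541, -0.1124,  0.0551]), 0.88), (array([ 0.7289, -0.388 ,  0.0123]), 0.56)]
top stop []
top guard_hinge [(array([0.6803, 0.0757, 0.085 ]), 0.78)]
top guard_handle [(array([0.4854, 0.113 , 0.0869]), 0.87)]
top fitting [(array([ 0.3846, -0.1007, -0.0046]), 0.76)]
top clamp [(array([ 0.5731, -0.0142,  0.0013]), 0.21)]
top grinder [(array([0.5504, 0.5127, 0.001 ]), 0.93)]
{'time_s': 0.9, 'joints': array([ 1.5376,  0.2551,  0.1082,  0.    , -1.4239, -0.2846]), 'dq': array([-0.0013,  0.0012, -0.0011,  0.0002, -0.0006, -0.0007]), 'effort': array([  0.0006, -38.6395,  23.8073,   5.3678,  -0.0005,  -0.    ]), 'eef_pos': array([0.1718, 0.5225, 0.25  ]), 'orientation': array([ 3.102 , -0.4971,  0.    ]), 'force': array([0.736 , 0.4103, 0.9823]), 'ft_torque': array([-0.0134, -0.0119,  0.0124]), 'finger_force': 0.0, 'width': 0.08509954957374655}
```

View images.

View pics/scene.png

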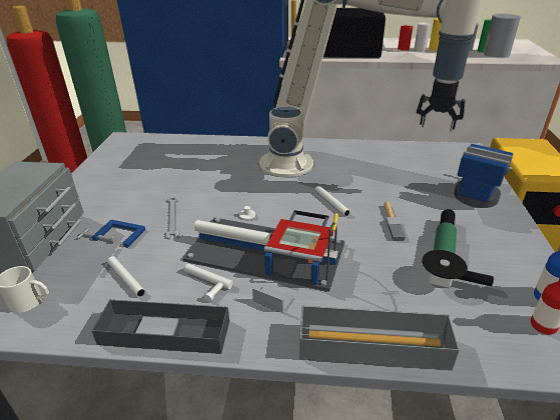

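View pics/top.png

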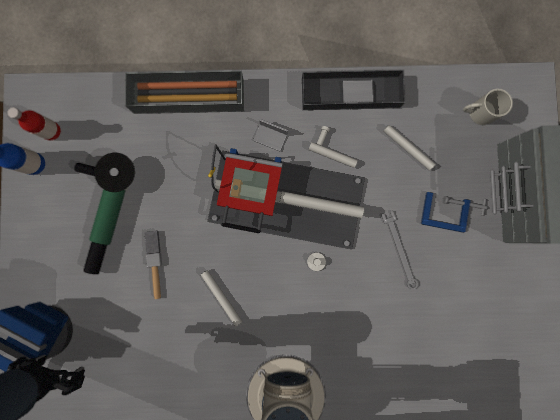

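```bash
cat > h.py <<'E'
import numpy as np,cv2
from scipy.spatial.transform import Rotation as R
np.set_printoptions(precision=4,suppress=True)
def cloud(p,mask):
    v,u=np.nonzero(mask&(p['depth']>0)); z=p['depth'][v,u].astype(float)
    K=np.array([[p['fx'],0,p['cx']],[0,p['fy'],p['cy']],[0,0,1.]])
    s=cv2.undistortPoints(np.c_[u,v].astype(float)[:,None],K,np.array([p['k1'],0,0,0.]))[:,0]
    c=np.c_[s*z[:,None],z]
    return c@p['T'][:3,:3].T+p['T'][:3,3]
def plan(pos,rot,tpos,trot,n):
    """n equal world steps to the target, in the units of the moves"""
    Rc=R.from_rotvec(rot); d=(np.array(tpos)-pos)/n
    w=(Rc.inv()*R.from_matrix(trot)).as_rotvec()/n
    for i in range(n):
        print(i,np.round(np.r_[Rc.inv().apply(d)/.04,np.degrees(w)/5],2).tolist()); Rc=Rc*R.from_rotvec(w)
def down(xa): # tool x heading xa (world angle), pointing down
    c,s=np.cos(xa),np.sin(xa); return np.array([[c,s,0],[s,-c,0],[0,0,-1.]])
E
python3 - <<'E'
from bench import *
from h import *
p=snapshot("top")
for d in finder.outline_of(p,"tube"):
    P=cloud(p,d['pixels']); m=np.median(P,0); print(d['confidence'],m,len(P))
    if abs(m[1]+.11)<.08 and m[0]>.5:
        Q=P[P[:,2]>.06]; c=Q[:,:2].mean(0); a=np.linalg.svd(Q[:,:2]-c,full_matrices=0)[2][0]; a*=np.sign(a[1])
        t=(Q[:,:2]-c)@a; print('axis',c,a,'yaw',np.arctan2(-a[0],a[1]),'ends',c+a*t.min(),c+a*t.max(),'top z',np.percentile(Q[:,2],95))
for d in finder.outline_of(p,"guard"):
    P=cloud(p,d['pixels']); print('guard',d['confidence'],P.mean(0))
hsv=cv2.cvtColor(p['img'],cv2.COLOR_RGB2HSV)
reg=np.zeros(hsv.shape[:2],bool);reg[170:210,222:282]=1
o=reg&(hsv[:,:,0]>8)&(hsv[:,:,0]<22)&(hsv[:,:,1]>100); P=cloud(p,o); print('orange',len(P),P.mean(0),P.min(0),P.max(0))
s=ctrl.state(); psi=np.arctan2(-.98,-.2)
y=-0.2; C=np.array([.576,-.015]); ey=np.array([-np.sin(y),np.cos(y)])
plan(s['eef_pos'],s['orientation'],[*(C-.18*ey),.2],down(np.arctan2(*-ey[::-1])),20)
cv2.imwrite('pics/crop.png',cv2.resize(p['img'][140:240,200:380,::-1],None,fx=4,fy=4))
E
```

```text
0.72 [ 0.7252 -0.3825  0.0226] 563
0.69 [0.5897 0.5053 0.0572] 3138
0.67 [ 0.5518 -0.1158  0.0676] 971
axis [ 0.5521 -0.1152] [0.2091 0.9779] yaw -0.21069522493539514 ends [ 0.5271 -0.232 ] [0.5772 0.0022] top z 0.07274072599930895
0.67 [0.2876 0.1817 0.0224] 591
guard 0.94 [0.6027 0.0914 0.0881]
orange 100 [0.6016 0.1281 0.0874] [0.5757 0.115  0.0823] [0.6267 0.1413 0.0923]
0 [0.72, 0.7, 0.06, -0.0, 0.0, 0.83]
1 [0.77, 0.65, 0.06, -0.0, 0.0, 0.83]
2 [0.81, 0.59, 0.06, -0.0, 0.0, 0.83]
3 [0.85, 0.53, 0.06, -0.0, 0.0, 0.83]
4 [0.89, 0.47, 0.06, -0.0, 0.0, 0.83]
5 [0.92, 0.4, 0.06, -0.0, 0.0, 0.83]
6 [0.95, 0.34, 0.06, -0.0, 0.0, 0.83]
7 [0.97, 0.27, 0.06, -0.0, 0.0, 0.83]
8 [0.99, 0.19, 0.06, -0.0, 0.0, 0.83]
9 [1.0, 0.12, 0.06, -0.0, 0.0, 0.83]
10 [1.0, 0.05, 0.06, -0.0, 0.0, 0.83]
11 [1.0, -0.02, 0.06, -0.0, 0.0, 0.83]
12 [1.0, -0.1, 0.06, -0.0, 0.0, 0.83]
13 [0.99, -0.17, 0.06, -0.0, 0.0, 0.83]
14 [0.98, -0.24, 0.06, -0.0, 0.0, 0.83]
15 [0.96, -0.31, 0.06, -0.0, 0.0, 0.83]
16 [0.93, -0.38, 0.06, -0.0, 0.0, 0.83]
17 [0.9, -0.44, 0.06, -0.0, 0.0, 0.83]
18 [0.87, -0.51, 0.06, -0.0, 0.0, 0.83]
19 [0.83, -0.57, 0.06, -0.0, 0.0, 0.83]
```

View pics/crop.png

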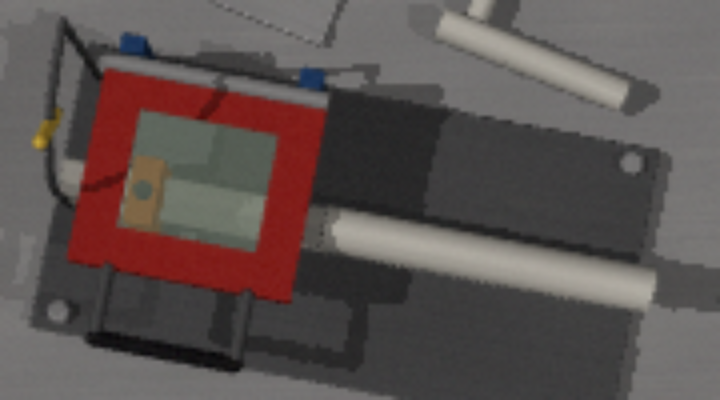

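```bash
python3 -m jog '[[[0.72,0.7,0.06,0,0,0.83],[0.77,0.65,0.06,0,0,0.83],[0.81,0.59,0.06,0,0,0.83],[0.85,0.53,0.06,0,0,0.83],[0.89,0.47,0.06,0,0,0.83]]]' 0.1
python3 -m jog '[[[0.92,0.4,0.06,0,0,0.83],[0.95,0.34,0.06,0,0,0.83],[0.97,0.27,0.06,0,0,0.83],[0.99,0.19,0.06,0,0,0.83],[1,0.12,0.06,0,0,0.83]]]'
python3 -m jog '[[[1,0.05,0.06,0,0,0.83],[1,-0.02,0.06,0,0,0.83],[1,-0.1,0.06,0,0,0.83],[0.99,-0.17,0.06,0,0,0.83],[0.98,-0.24,0.06,0,0,0.83]]]'
python3 -m jog '[[[0.96,-0.31,0.06,0,0,0.83],[0.93,-0.38,0.06,0,0,0.83],[0.9,-0.44,0.06,0,0,0.83],[0.87,-0.51,0.06,0,0,0.83],[0.83,-0.57,0.06,0,0,0.83]]]' -0.6
python3 - <<'E'
from bench import *
from h import *
p=snapshot("wrist"); s=ctrl.state(); print(s['time_s'],s['eef_pos'],s['orientation'],s['width'],s['joints'])
for d in finder.spot_point(p,"tube"): print(d)
for d in finder.outline_of(p,"tube"):
    Q=cloud(p,d['pixels']);Q=Q[(Q[:,2]>.06)&(Q[:,2]<.09)]
    if len(Q)<50: continue
    c=Q[:,:2].mean(0); a=np.linalg.svd(Q[:,:2]-c,full_matrices=0)[2][0]; a*=np.sign(a[1]); t=(Q[:,:2]-c)@a
    print(len(Q),c,'yaw',np.arctan2(-a[0],a[1]),c+a*t.min(),c+a*t.max(),np.percentile(Q[:,2],90))
cv2.imwrite('pics/w.png',p['img'][:,:,::-1])
E
```

```text
time_s: 1.55
eef_pos: [0.2649, 0.3427, 0.238]
orientation: [-2.96, 1.051, -0.0]
force: [0.2, 0.2, 1.0]
width: 0.0381
finger_force: 0.0
time_s: 2.05
eef_pos: [0.3577, 0.164, 0.2263]
orientation: [-2.722, 1.567, -0.0]
force: [0.7, -0.2, 0.7]
width: 0.0384
finger_force: 0.0
time_s: 2.55
eef_pos: [0.4505, -0.0143, 0.2141]
orientation: [-2.395, 2.032, -0.001]
force: [0.7, 1.4, 0.4]
width: 0.0383
finger_force: 0.0
time_s: 3.05
eef_pos: [0.5433, -0.1929, 0.2019]
orientation: [-1.99, 2.431, -0.0]
force: [1.6, 0.6, 0.5]
width: 0.0682
finger_force: 0.0
3.1 [ 0.5447 -0.1973  0.2004] [ 1.9811 -2.435   0.0014] 0.0686225517495715 [-0.0762  0.3318  0.0873  0.0025 -1.3275 -0.1292]
{'xyz': [0.5514, -0.1166, 0.055], 'confidence': 0.95}
{'xyz': [0.7225, -0.3836, 0.0103], 'confidence': 0.9}
6455 [ 0.5453 -0.1508] yaw -0.21477923739749716 [ 0.5273 -0.2332] [ 0.5684 -0.0449] 0.07012742267448022
```

View pics/w.png

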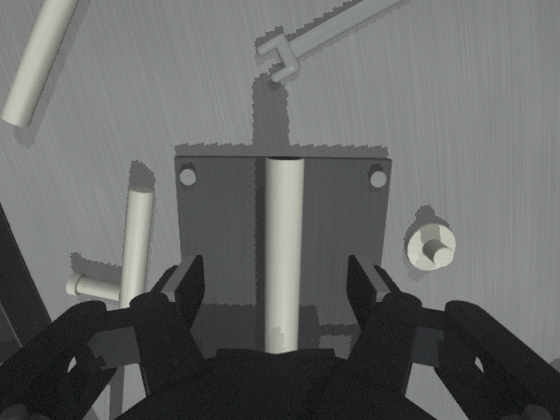

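```bash
python3 -m jog '[[[0,0.21,0.8,0,0,0.06],[0,0,0.8,0,0,0],[0,0,0.8,0,0,0],[0,0,0.7,0,0,0],[0,0,0.27,0,0,0]]]'
python3 -m jog '[[[0,0,0,0,0,0],[0,0,0,0,0,0],[0,0,0,0,0,0],[0,0,0,0,0,0],[0,0,0,0,0,0]]]' 1
```

```text
time_s: 3.7
eef_pos: [0.5326, -0.1885, 0.0647]
orientation: [1.987, -2.43, -0.006]
force: [-0.2, 0.1, -0.1]
width: 0.0681
finger_force: 0.0
time_s: 4.2
eef_pos: [0.5363, -0.1898, 0.0695]
orientation: [-1.986, 2.43, -0.006]
force: [1.1, 0.8, 7.2]
width: 0.0316
finger_force: 59.8
```

```bash
python3 - <<'E'
from bench import *
from h import *
p=snapshot("scene"); s=ctrl.state(); print({k:s[k] for k in('time_s','eef_pos','orientation','force','ft_torque','width','finger_force')})
for d in finder.spot_point(p,"tube"): print(d)
cv2.imwrite('pics/s2.png',cv2.resize(p['img'][180:300,150:370,::-1],None,fx=3.5,fy=3.5,interpolation=cv2.INTER_CUBIC))
E
```

```text
{'time_s': 4.25, 'eef_pos': array([ 0.5364, -0.1898,  0.0695]), 'orientation': array([-1.986 ,  2.4299, -0.0061]), 'force': array([0.8753, 1.553 , 6.1698]), 'ft_torque': array([ 0.4827, -0.3088, -0.0179]), 'width': 0.03169960541692377, 'finger_force': 59.76620972156525}
{'xyz': [0.7244, -0.3894, 0.0119], 'confidence': 0.75}
{'xyz': [0.2877, 0.1832, 0.0137], 'confidence': 0.66}
{'xyz': [0.5525, -0.116, 0.0553], 'confidence': 0.61}
```

View pics/s2.png

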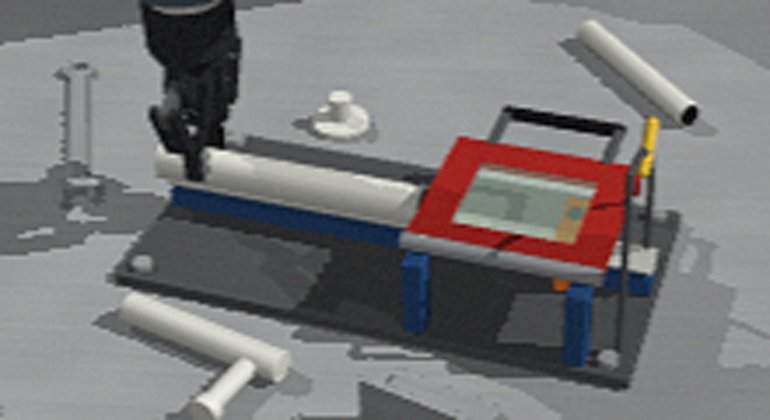

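```bash
python3 -m jog '[[[0,0,-0.05,0,0,0],[-0.25,0,0,0,0,0],[-0.25,0,0,0,0,0]]]'; python3 -m jog '[[[-0.25,0,0,0,0,0],[-0.25,0,0,0,0,0],[-0.25,0,0,0,0,0],[0,0,0,0,0,0]]]'
```

```text
time_s: 4.6
eef_pos: [0.5397, -0.1707, 0.0703]
orientation: [-1.986, 2.433, -0.005]
force: [3.8, -4.1, 0.8]
width: 0.0316
finger_force: 59.9
time_s: 5.0
eef_pos: [0.5463, -0.1397, 0.0703]
orientation: [-1.987, 2.43, -0.004]
force: [4.1, 2.0, 3.1]
width: 0.0317
finger_force: 60.2
```

```bash
python3 -m jog '[[[-0.25,0,0,0,0,0],[-0.25,0,0,0,0,0],[-0.25,0,0,0,0,0],[0,0,0,0,0,0]]]'; for i in 1 ; do python3 -m jog '[[[-0.15,0,0,0,0,0],[-0.1,0,0,0,0,0]]]';python3 -m jog '[[[-0.1,0,0,0,0,0],[0,0,0,0,0,0]]]'; done
```

```text
time_s: 5.4
eef_pos: [0.5523, -0.1109, 0.0704]
orientation: [-1.987, 2.43, -0.005]
force: [4.7, 0.3, 3.3]
width: 0.0317
finger_force: 60.2
time_s: 5.6
eef_pos: [0.554, -0.1025, 0.0705]
orientation: [-1.987, 2.432, -0.006]
force: [5.8, -4.7, 1.1]
width: 0.0315
finger_force: 60.1
time_s: 5.8
eef_pos: [0.5549, -0.0983, 0.0705]
orientation: [-1.987, 2.431, -0.006]
force: [4.0, -3.2, 3.2]
width: 0.0317
finger_force: 60.1
```

```bash
for i in 1; do python3 -m jog '[[[-0.1,0,0,0,0,0],[-0.05,0,0,0,0,0]]]'; python3 -m jog '[[[-0.1,0,0,0,0,0],[-0.05,0,0,0,0,0]]]'; done
```

```text
time_s: 6.0
eef_pos: [0.556, -0.0929, 0.0705]
orientation: [-1.987, 2.432, -0.006]
force: [4.6, -5.7, 2.1]
width: 0.0316
finger_force: 60.1
time_s: 6.2
eef_pos: [0.5573, -0.087, 0.0705]
orientation: [-1.987, 2.432, -0.006]
force: [4.6, -5.6, 2.0]
width: 0.0314
finger_force: 60.1
```

```bash
python3 -m jog '[[[-0.08,0,0,0,0,0],[-0.04,0,0,0,0,0]]]'
```

```text
time_s: 6.4
eef_pos: [0.5582, -0.0824, 0.0706]
orientation: [-1.987, 2.431, -0.006]
force: [4.6, -6.0, 2.2]
width: 0.0317
finger_force: 60.1
```

```bash
python3 -m jog '[[[-0.08,0,0,0,0,0],[-0.04,0,0,0,0,0]]]'
```

```text
time_s: 6.6
eef_pos: [0.5592, -0.0777, 0.0706]
orientation: [-1.987, 2.432, -0.006]
force: [5.8, -6.0, 3.1]
width: 0.0317
finger_force: 60.1
```

```bash
python3 -m jog '[[[-0.08,0,0,0,0,0],[-0.04,0,0,0,0,0]]]'
```

```text
time_s: 6.8
eef_pos: [0.5602, -0.073, 0.0706]
orientation: [-1.987, 2.432, -0.006]
force: [5.4, -5.7, 2.7]
width: 0.0316
finger_force: 60.1
```

```bash
python3 - <<'E'
from bench import *
from h import *
p=snapshot("top"); q=snapshot("wrist")
for d in finder.spot_point(p,"tube")+finder.spot_point(p,"stop")+finder.spot_point(q,"tube"): print(d)
cv2.imwrite('pics/s3.png',np.vstack([cv2.resize(p['img'][150:220,205:345,::-1],(560,280)),cv2.resize(q['img'][100:,:,::-1],(560,320))]))
E
```

```text
{'xyz': [0.7254, -0.3879, 0.0119], 'confidence': 0.88}
{'xyz': [0.2879, 0.1874, 0.0146], 'confidence': 0.55}
{'xyz': [0.3855, 0.3759, 0.0015], 'confidence': 0.57}
```

View pics/s3.png

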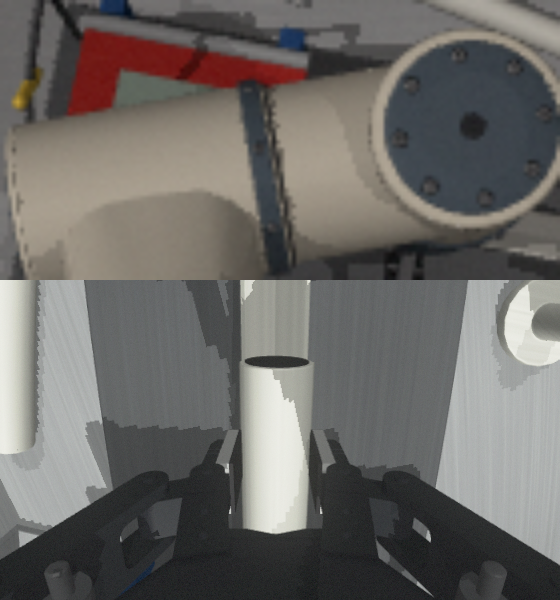

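```bash
python3 -m jog '[[[-0.08,0,0,0,0,0],[-0.06,0,0,0,0,0]]]'
```

```text
time_s: 7.25
eef_pos: [0.5605, -0.0713, 0.0706]
orientation: [1.986, -2.428, 0.012]
force: [5.8, -27.3, -0.3]
width: 0.0315
finger_force: 60.0
```

```bash
python3 -m jog '[[[-0.08,0,0,0,0,0],[-0.06,0,0,0,0,0]]]'
```

```text
time_s: 7.45
eef_pos: [0.5603, -0.0709, 0.0708]
orientation: [1.981, -2.422, 0.018]
force: [5.1, -46.4, 0.8]
width: 0.0322
finger_force: 60.0
```

```bash
python3 -m jog '[[[-0.08,0,0,0,0,0],[-0.06,0,0,0,0,0]]]'
```

```text
time_s: 7.65
eef_pos: [0.5601, -0.0704, 0.0712]
orientation: [1.976, -2.416, 0.023]
force: [2.9, -65.0, 0.0]
width: 0.0316
finger_force: 60.1
```

```bash
python3 -m jog '[[[0.2,0,0,0,0,0],[0.14,0,0,0,0,0],[0,0,0,0,0,0]]]'
```

```text
time_s: 7.95
eef_pos: [0.5603, -0.0716, 0.0708]
orientation: [-1.986, 2.434, -0.007]
force: [4.8, -10.8, 3.2]
width: 0.0315
finger_force: 60.4
```

```bash
python3 -m jog '[[[0,0,0,0,0,0],[0,0,0,0,0,0],[0,0,0,0,0,0]]]' -0.6
python3 -m jog '[[[0,0,-0.5,0,0,0],[0,0,-0.8,0,0,0],[0,0,-1,0,0,0],[0,0,-1,0,0,0],[0,0,-1,0,0,0]]]'
python3 - <<'E'
from bench import *
from h import *
p=snapshot("top")
for t in("jig","guard_handle","guard_hinge"):
  for d in finder.spot_point(p,t)[:1]: print(t,d)
s=ctrl.state(); y=-.205; H=np.array([.488,.1145]); ex=np.array([np.cos(y),np.sin(y)])
plan(s['eef_pos'],s['orientation'],[*(H-.0*ex),.24],down(y-np.pi/2),5)
E
```

```text
time_s: 8.25
eef_pos: [0.5581, -0.0682, 0.0686]
orientation: [1.987, -2.432, -0.003]
force: [-0.7, -0.1, -0.5]
width: 0.0682
finger_force: 0.0
time_s: 8.75
eef_pos: [0.5583, -0.068, 0.2424]
orientation: [1.988, -2.431, -0.002]
force: [1.2, -0.2, -1.5]
width: 0.0684
finger_force: 0.0
jig {'xyz': [0.5752, -0.0149, -0.0002], 'confidence': 0.89}
0 [-0.82, 0.53, 0.01, -0.0, 0.0, 0.01]
1 [-0.82, 0.53, 0.01, -0.0, 0.0, 0.01]
2 [-0.82, 0.53, 0.01, -0.0, 0.0, 0.01]
3 [-0.82, 0.53, 0.01, -0.0, 0.0, 0.01]
4 [-0.82, 0.53, 0.01, -0.0, 0.0, 0.01]
```

```bash
python3 -m jog '[[[-0.82,0.53,0,0,0,0],[-0.82,0.53,0,0,0,0],[-0.82,0.53,0,0,0,0],[-0.82,0.53,0,0,0,0],[-0.82,0.53,0,0,0,0]]]' 0
python3 - <<'E'
from bench import *
from h import *
p=snapshot("wrist");q=snapshot("scene"); s=ctrl.state(); print(s['time_s'],s['eef_pos'],s['orientation'],s['width'])
for x in(p,q):
  for t in("guard_handle","guard_hinge","tube","stop"):
    print(t,[(np.round(d['xyz'],4),round(d['confidence'],2)) for d in finder.spot_point(x,t)][:3])
g=p['img'].astype(int)
cv2.imwrite('pics/w2.png',p['img'][:,:,::-1])
# dark bar points in depth at z 0.08..0.1
P=cloud(p,np.ones(g.shape[:2],bool)); m=(P[:,2]>.075)&(P[:,2]<.098)
Q=P[m]; y=-.205; ex=np.array([np.cos(y),np.sin(y)]); ey=np.array([-np.sin(y),np.cos(y)]); C=np.array([.5755,-.0152])
J=np.c_[(Q[:,:2]-C)@ex,(Q[:,:2]-C)@ey]
b=(J[:,0]<-.08); print('bar',b.sum(),'jx',np.percentile(J[b,0],[1,50,99]),'jy',np.percentile(J[b,1],[1,50,99]),'z',Q[b,2].max())
k=(J[:,0]<-.095); 
if k.sum()>50: print('slope',np.polyfit(J[k,1],J[k,0],1))
print('tcp jig',(s['eef_pos'][:2]-C)@ex,(s['eef_pos'][:2]-C)@ey)
E
```

```text
time_s: 9.45
eef_pos: [0.4862, 0.1146, 0.2394]
orientation: [1.986, -2.43, -0.002]
force: [1.0, 1.0, 0.2]
width: 0.0424
finger_force: 0.0
9.55 [0.4857 0.1166 0.2395] [ 1.9914 -2.4262 -0.0033] 0.04302593645837917
guard_handle [(array([0.4907, 0.1185, 0.0873]), 0.75)]
guard_hinge [(array([0.6745, 0.0742, 0.0908]), 0.6)]
tube [(array([0.2816, 0.1811, 0.0146]), 0.87), (array([0.5798, 0.0014, 0.0552]), 0.66)]
stop [(array([0.5784, 0.0046, 0.0564]), 0.19)]
guard_handle [(array([0.4874, 0.1169, 0.0885]), 0.78)]
guard_hinge [(array([0.6793, 0.0766, 0.0872]), 0.79), (array([ 0.39  , -0.1003,  0.0008]), 0.55)]
tube [(array([0.2857, 0.1835, 0.0129]), 0.69)]
stop []
bar 2152 jx [-0.117  -0.1091 -0.0814] jy [0.0562 0.1035 0.1639] z 0.09333005243754328
slope [-0.0027 -0.1092]
tcp jig -0.11476791847636128 0.11072742527763817
```

View pics/w2.png

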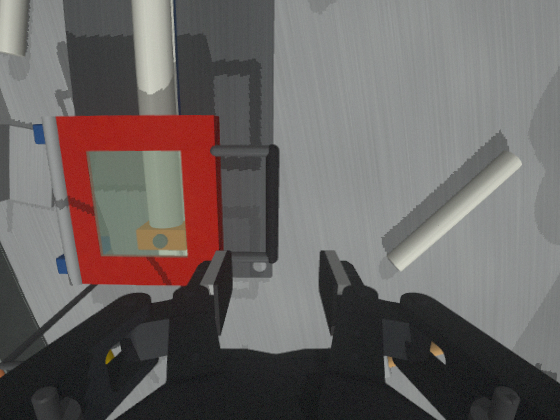

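```bash
python3 -m jog '[[[0,-0.14,0.6,0,0,0],[0,0,0.9,0,0,0],[0,0,0.9,0,0,0],[0,0,0.9,0,0,0],[0,0,0.48,0,0,0]]]'
python3 -m jog '[[[0,0,0,0,0,0]]]'
```

```text
time_s: 10.45
eef_pos: [0.492, 0.1109, 0.0869]
orientation: [1.983, -2.431, -0.002]
force: [-0.2, -0.5, 0.8]
width: 0.0428
finger_force: 0.0
time_s: 10.55
eef_pos: [0.4916, 0.1108, 0.0871]
orientation: [1.982, -2.43, -0.003]
force: [-1.1, -0.4, 0.1]
width: 0.0428
finger_force: 0.0
```

```bash
python3 -m jog '[[[0,0,0,0,0,0],[0,0,0,0,0,0],[0,0,0,0,0,0],[0,0,0,0,0,0],[0,0,0,0,0,0]]]' 1
```

```text
time_s: 11.05
eef_pos: [0.489, 0.1132, 0.0899]
orientation: [1.982, -2.431, -0.011]
force: [-16.9, 6.7, 4.9]
width: 0.0097
finger_force: 58.6
```

```bash
python3 -m jog '[[[0,0.1,0,0,0,0],[0,0,0,0,0,0]]]'; python3 -m jog '[[[0,-0.02,-0.43,0,0,0],[0,-0.06,-0.42,0,0,0],[0,0,0,0,0,0]]]'
```

```text
time_s: 11.25
eef_pos: [0.4887, 0.1133, 0.0911]
orientation: [-1.987, 2.433, 0.002]
force: [-6.2, 1.9, 1.8]
width: 0.0096
finger_force: 58.9
time_s: 11.55
eef_pos: [0.4914, 0.1128, 0.1253]
orientation: [1.986, -2.434, -0.004]
force: [-6.8, 2.3, -2.2]
width: 0.0097
finger_force: 58.8
```

```bash
python3 -m jog '[[[0,-0.09,-0.42,0,0,0],[0,-0.13,-0.41,0,0,0],[0,-0.16,-0.39,0,0,0],[0,-0.2,-0.38,0,0,0],[0,0,0,0,0,0]]]'; python3 -m jog '[[[0,-0.23,-0.36,0,0,0],[0,-0.26,-0.34,0,0,0],[0,0,0,0,0,0]]]'
```

```text
time_s: 12.05
eef_pos: [0.5127, 0.1082, 0.1896]
orientation: [1.985, -2.431, -0.008]
force: [-16.1, 3.6, 5.7]
width: 0.0097
finger_force: 58.8
time_s: 12.35
eef_pos: [0.5312, 0.1043, 0.2183]
orientation: [1.985, -2.43, -0.009]
force: [-22.2, 4.4, 12.2]
width: 0.0093
finger_force: 59.7
```

```bash
python3 -m jog '[[[0,0.13,-0.11,0,0,0],[0,-0.25,-0.32,0,0,0],[0,-0.27,-0.3,0,0,0],[0,0,0,0,0,0]]]'
python3 - <<'E'
from bench import *
from h import *
p=snapshot("scene");w=snapshot("wrist"); s=ctrl.state(); print(s['time_s'],s['eef_pos'],s['force'],s['width'])
y=-.205; ex=np.array([np.cos(y),np.sin(y)]); Hn=np.array([.6795,.0755])
print('tcp angle',np.degrees(np.arctan2(s['eef_pos'][2]-.0865,(Hn-s['eef_pos'][:2])@ex)))
for x in(p,w):
  for d in finder.spot_point(x,"guard_handle")[:1]: print('h',d,np.degrees(np.arctan2(d['xyz'][2]-.0865,(Hn-d['xyz'][:2])@ex)))
  for d in finder.outline_of(x,"guard")[:1]:
    P=cloud(x,d['pixels']); hsv=cv2.cvtColor(x['img'],cv2.COLOR_RGB2HSV)
    m=d['pixels']&((hsv[:,:,0]<8)|(hsv[:,:,0]>172))&(hsv[:,:,1]>150)&(x['depth']>0)
    Q=cloud(x,m); c=np.median(Q,0)
    for _ in range(4):
        n=np.linalg.svd(Q-Q.mean(0),full_matrices=0)[2][2]; r=abs((Q-Q.mean(0))@n); Q=Q[r<max(.003,2*np.median(r))]
    n*=np.sign(n[2]); print('plate',len(Q),n,np.degrees(np.arccos(n[2])))
cv2.imwrite('pics/s4.png',np.hstack([cv2.resize(p['img'][150:300,200:380,::-1],(480,400)),cv2.resize(w['img'][:,:,::-1],(320,400))]))
E
```

```text
time_s: 12.75
eef_pos: [0.5533, 0.0997, 0.2439]
orientation: [-1.984, 2.434, -0.005]
force: [11.4, -4.7, -20.2]
width: 0.0093
finger_force: 59.3
12.85 [0.5523 0.0999 0.2429] [ 13.1684  -4.012  -19.6116] 0.00931891700885119
tcp angle 50.375017951605074
h {'xyz': [0.5536, 0.1048, 0.238], 'confidence': 0.79} 49.53608520736805
plate 1432 [ 0.7347 -0.1552  0.6604] 48.665876113436894
h {'xyz': [0.5561, 0.1025, 0.2315], 'confidence': 0.88} 48.940217222875894
plate 9143 [ 0.7268 -0.1542  0.6693] 47.98415684051058
```

View pics/s4.png

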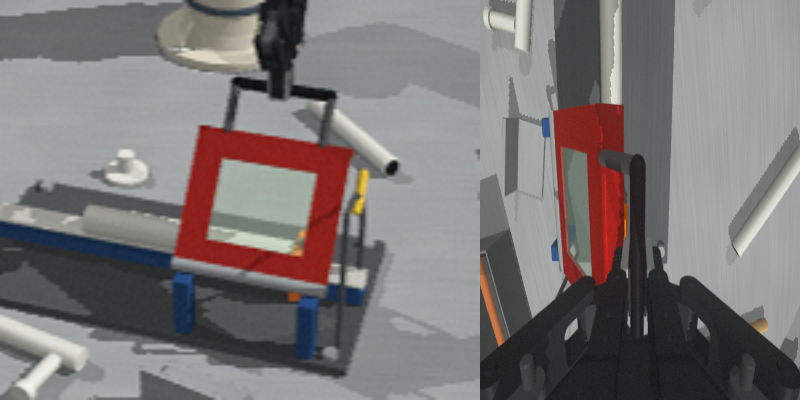

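```bash
python3 -m jog '[[[0,-0.16,0,0,0,0],[0,0,0,0,0,0],[0,0,0,0,0,0]]]'
python3 - <<'E'
from bench import *
from h import *
p=snapshot("scene");w=snapshot("wrist"); s=ctrl.state(); print(s['time_s'],s['eef_pos'],s['force'],s['width'],s['finger_force'])
y=-.205; ex=np.array([np.cos(y),np.sin(y)]); Hn=np.array([.6795,.0755])
for x in(p,w):
  for d in finder.spot_point(x,"guard_handle")[:1]: print('h',d,np.degrees(np.arctan2(d['xyz'][2]-.0865,(Hn-d['xyz'][:2])@ex)))
  for d in finder.outline_of(x,"guard")[:1]:
    hsv=cv2.cvtColor(x['img'],cv2.COLOR_RGB2HSV)
    m=d['pixels']&((hsv[:,:,0]<8)|(hsv[:,:,0]>172))&(hsv[:,:,1]>150)
    Q=cloud(x,m)
    for _ in range(4):
        n=np.linalg.svd(Q-Q.mean(0),full_matrices=0)[2][2]; r=abs((Q-Q.mean(0))@n); Q=Q[r<max(.003,2*np.median(r))]
    print('plate',len(Q),np.degrees(np.arccos(abs(n[2]))))
t=snapshot("top")
cv2.imwrite('pics/end.png',np.hstack([cv2.resize(p['img'][170:290,180:360,::-1],(440,293)),cv2.resize(t['img'][140:240,200:350,::-1],(360,293))]))
E
```

```text
time_s: 13.35
eef_pos: [0.5556, 0.0991, 0.2456]
orientation: [1.986, -2.433, -0.001]
force: [-5.3, -1.3, -1.5]
width: 0.0093
finger_force: 61.3
13.45 [0.5556 0.0991 0.2456] [-4.7478 -1.5441 -0.4944] 0.009325367767856694 61.363563537597656
h {'xyz': [0.557, 0.1054, 0.2381], 'confidence': 0.58} 50.264023988240226
plate 1427 49.611974774291326
h {'xyz': [0.5604, 0.1022, 0.2353], 'confidence': 0.67} 50.64239830458722
plate 8933 49.10029672991814
```

View pics/end.png

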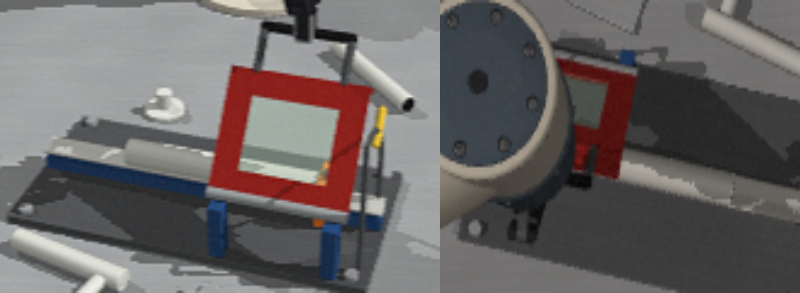

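```bash
python3 -c "
import cv2;i=cv2.imread('pics/w2.png')[140:265,80:230];cv2.imwrite('pics/z.png',cv2.resize(i,None,fx=4,fy=4,interpolation=cv2.INTER_CUBIC))"
```

```text
(no output)
```

View pics/z.png

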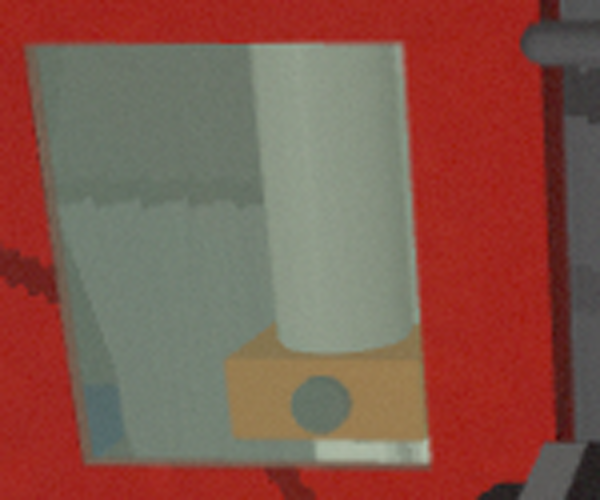

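The zoom shows the tube's end (345, 345) flush against the stop's striking face. The guard is held at about 50° with little force on the tool.

```bash
python3 -c "
from bench import ctrl
print(ctrl.close_job())"
```

```text
the job is handed in; nothing more can be done
None
```

The tube is seated firmly against the orange stop (65 N felt on contact, then released) and lies in the rail; the fingers are holding the guard by its handle at about 50°, and the job was handed in at about 13.5 s.

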